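# Clip the brass rating plate into the marking jig

### The job

Load the brass rating plate into the marking jig: raise the spring clip by its red T-handle until it stays up, slide the brass plate flat along the steel bed under the raised clip until it sits fully home against both the end stop and the side rail, then lower the clip by its handle and let go once its foot rests on the plate. Push and press gently, ease the clip down slowly all the way without ever letting it drop or snap, and leave the aluminium plate and the other parts on the bench where they are.

Things in the scene. Friction and masses are not known exactly. Their poses are not given: they have to be found in the camera images.
- jig: Marking jig, fixed to the bench: aluminium base 215 x 120 x 12 mm with a flat steel bed on it, 26 mm wide (y -13 to +13 mm, x -85 to +45), top 36 mm above the bench; the plate overhangs the bed 9 mm on either side. Origin on the bench. +x: the way the plate is slid in, towards end stop and hinge; z up.
- home (a point): On the bed's top, 36 mm above the jig's origin, jig's axes. When the plate is home, its long side lies along x and its origin is at y = 0, z = 0 and x between -20 and 0 mm of this point, as the end stop is set.
- stops: The dark steel stops on the jig (origin and axes as the jig): the fixed side rail, and the end stop (stop_bridge_c0), a bridge across the bed 40 mm wide, 8 mm thick, its top 10 mm above the bed, clamped in a 20 mm slot. Its face (facing -x) is somewhere from x = +25 to +45 mm of the jig, set differently each time and not measured: find it by sight or touch.
- side_rail (a point): Middle of the side rail's face, level with the bed top: at x = +20, y = +22 mm of the jig, facing -y, 44 mm long (x -2 to +42), 10 mm wide, top 10 mm above the bed. Nothing stands on the bed's -y side but the end stop's clamp, low on the base.
- clip_hinge (a point): Middle of the clip's hinge pin, at x = +66, y = 0, z = +52 mm of the jig; the pin lies along the jig's y.
- clip (a joint): Clip angle (rad): 0 = down on its rest, foot just over the empty bed; 0.5 = raised, held there. With the plate in, the white foot lands between 0.03 and 0.16: its adjusting screw (6 mm of travel, locked) is set differently each time and not measured. Over-centre spring on a damped hinge: below 0.33 it pulls down (at the foot 10 N at 0, 5 N at 0.16) and drops if let go; above 0.33 up (5 N at 0.5).
- clip_bar (a point): Middle of the clip's red T-handle: a round bar 26 mm long, 8 mm thick, along the jig's y, standing over the foot at the free end of the 16 mm wide steel leaf, 16 mm clear above it. From the hinge pin: 54 mm to the jig's -x and 20 mm up at 0; it turns with the clip (38 and 43 mm at 0.5 rad, foot then 25 mm or more above the bed). Pinch its ends; it can turn between the pads.
- brass_plate: The rating plate to load: flat brass (golden), 90 x 44 x 8 mm, 0.19 to 0.38 kg, lying flat on the bench, with dark dots at its corners and a thin dark frame line. Origin at the centre of its underside; x along the 90 mm side. Either end may lead.
- alu_plate: Aluminium plate (silver grey) of the same size as the brass one, lying flat near it; not wanted, leave it. Origin at the centre of its underside.
- bush: Bystander: brass bush, 54 mm in diameter, 62 mm tall, standing. Origin at the centre of its underside.
- dog_sleeve: Bystander: brass sleeve with five dogs on top, 72 mm in diameter at the foot, 67 mm tall. Origin at the centre of its underside.
- hub_tall: Bystander: brass hub with a hexagon top, 52 mm in diameter, 88 mm tall. Origin at the centre of its underside.
- hub_short: Bystander: brass hub with a hexagon top, 52 mm in diameter, 70 mm tall. Origin at the centre of its underside.
- blade: Bystander: bronze propeller blade lying flat, about 180 x 70 x 22 mm. Origin 50 mm from its root end.
- spanner: Bystander: steel spanner 170 mm long lying flat.
Mind the look-alikes: they are no part of the job. There is more than one size of the brass_plate; the one meant has the size given above.

How it is judged:
On the way, in this order (a step that is already met when the one before it is completed fails the run):
1. the clip is fully raised and stays up (value of joint clip above 0.44 rad and contact force between the fingers and jig below 0.2 N), for 0.2 s.
2. the brass plate lies flat on the bed under the raised clip, home against end stop and side rail (value of joint clip above 0.4 rad and (x of stop_bridge_c0 in the frame of brass_plate between 0.047 and 0.0506 m or x of stop_bridge_c0 in the frame of brass_plate between -0.0506 and -0.047 m) and y of brass_plate in the frame of home above -0.0015 m and z of brass_plate in the frame of home below 0.0015 m and angle between the x axis of brass_plate and the x axis of jig, either way round below 0.035 rad), for 0.2 s.
At the end, for the whole second after the job is handed in: the brass plate lies flat and at rest on the bed, within 1.5 mm of both end stop and side rail and square to them within 2 degrees, with the clip let go and its foot pressing the plate on the bed (clip angle 0.015 to 0.19 rad, forces between plate and jig summed above 8 N) (value of joint clip between 0.015 and 0.19 rad and contact force between brass_plate and jig above 8 N and (x of stop_bridge_c0 in the frame of brass_plate between 0.047 and 0.0506 m or x of stop_bridge_c0 in the frame of brass_plate between -0.0506 and -0.047 m) and y of brass_plate in the frame of home between -0.0015 and 0.002 m and z of brass_plate in the frame of home between -0.002 and 0.0015 m and angle between the x axis of brass_plate and the x axis of jig, either way round below 0.035 rad and linear speed of brass_plate below 0.01 m/s); the robot touches nothing.
It fails at once if the clip is let drop or snap down (faster than 1.1 rad/s, 60 mm/s at its handle) (velocity of joint clip below -1.1 rad/s).
It fails at once if the brass plate is rammed against the end stop or side rail with more than 20 N (contact force between brass_plate and stops above 20 N).
It fails at once if the clip is forced down on the plate: bed, stops and foot together press on the plate with more than 40 N (about 14 to 22 N under the clip's own spring) (contact force between brass_plate and jig above 40 N).
It fails at once if the aluminium plate or another part on the bench is moved by more than 15 mm (distance of any of alu_plate, bush, dog_sleeve, hub_tall, hub_short, blade, spanner from where it was at the start of the episode above 0.015 m).
It also fails if it takes over 72 s, if anything falls off the work surface, if the arm or the gripper's body presses on something with over 40 N, if the wrist force passes 120 N, or if a joint passes its speed limit or range.

### The arm

A 7-joint arm with a two-finger parallel gripper is mounted at the origin on the work surface. World frame = base frame: x ahead of the robot, y to its left, z up, the work surface at z = 0. Lengths are in m, angles in rad, forces in N, time in s.
With the tool pointing down it reaches from about 0.375 to 0.925 m from the base axis. Payload 3.1 kg.
Tool frame: the origin (TCP) lies on the centre line of the jaws, within the pads' length; the fingertips stand 25 mm ahead of it and the grasp point (between the pads) lies 6 mm ahead of it (ctrl.tip_reach is the distance from the TCP to the fingertips, in m); z points along the fingers, y is the direction in which the jaws open and shut (so a half turn about z gives the same grasp; the last joint's range is limited). The gripper opens to 85 mm and grips with 20 to 120 N. Pads are 22 mm wide; open, the fingers measure 114 mm over their backs; the gripper's body (76 mm by 85 mm) begins 54 mm behind the grasp point. The pads swing forward as they close: fully open they stand 13 mm farther back than shut.
Start: joints at [1.222, 0.383, 0.044, 1.598, -0.018, 1.161, -0.05], TCP at [0.161, -0.63, 0.256] pointing down, gripper open.
Joint ranges: [-2.61, 2.61], [-0.41, 2.15], [-1.48, 1.57], [0, 2.5], [-1.57, 4.71], [0.05, 1.97], [-2.85, 2.85]. Speed limits (rad/s): [2.79, 2.79, 3.14, 3.14, 3.14, 3.14, 3.14].

### API

Orientations are given as a unit quaternion [w, x, y, z].
In Python, from station import ctrl gives the robot as it stands. The module is installed in compiled form; this text tells all that it offers.
- The arm moves only by the tool apply_moves, never from a script. Its argument "targets" is one flat list of numbers, 6 for each row, row after row: the shift along the tool's x, y, z in m, then the turn, a rotation vector about the tool's x, y, z in degrees. In form: [dx, dy, dz, rx, ry, rz, dx, dy, dz, rx, ry, rz, ...]. A call has 1 to 10 rows; each row shifts and turns the commanded pose from where the row before left it, along the tool's axes as they then stand; what a row does not reach is not made up. A row lasts 1/10 s, in which the tool goes at most 50 mm and 8.59 degrees, less where a joint would pass 70% of its speed; a pose out of reach is approached as far as the arm can. A call with a gripper value outside its range is refused whole. "claw" is the gripper command: -1 is shut, 1 is fully open, values between are in proportion, set as the call begins (left out, the last holds). The fingers move at their own pace and stop on an object; "grip_force" is the grip in N (left out, the last holds). Time passes only in rows, so rows that do not move let the fingers close. It gives the time, the measured TCP pose, the force and the opening at its end, in the units of the state.
- ctrl.read_state(): the state, without advancing time (a new reading comes with each control period).
- ctrl.camera(name): name is "side" or "top" or "wrist"; returns (picture, depth): 420x560x3 uint8, red, green, blue; 420x560 float32, m along the optical axis (not along the pixel's ray), 0 where there is no reading.
- ctrl.camera_model(name): a dict with "mtx" (3x3 intrinsics, pixels), "xyz" and "orientation" of the camera in the world. Camera axes: x right, y down, z forward; pixel columns grow to the right and rows downward; lengths in m; the calibration is good to about 2 mm. A picture is of the moment at which its call begins: read the wrist's pose just before it. camera_model takes no time and is no camera call; for the wrist camera it gives the pose at the moment of the call.
- ctrl.sign_off(): hands the job in, once; it reports no verdict.
The state is a dict: "time_s": time; "q": joint angles; "qvel": joint speeds; "joint_efforts": joint torques, N m; "tcp_pos": TCP position; "orientation": TCP orientation; "contact_force": force on the tool from outside, world axes, zero at the start; "wrist_torque": the same for the moment, N m; "gripper_width": finger opening in m.
Only numpy, scipy, OpenCV 4.12 (cv2) and the standard library are available. Lean on these libraries where they do the work, as an engineer would, in place of code of your own. Each camera call takes 0.05 s, during which the arm holds its last target. There are 200 camera calls.

## Working session

There is one attempt and no reset: what is moved stays moved. The work goes in short steps, Python scripts to look and compute and a tool call to move; the robot and the scene stay as the last step left them, time stands still between calls to the robot, and variables do not carry over. Pictures are saved under pics/ and viewed, about 8 in all and at most 12, crops included, and the job is handed in when it is done.

Besides the shell and the picture viewer there is one more tool, called after "Emit:" as name(argument=value, ...) on one line, values as JSON. apply_moves: Moves the arm, as the interface text tells. Its arguments: {"type":"object","properties":{"targets":{"type":"array","items":{"type":"number"}},"claw":{"type":"number"},"grip_force":{"type":"number"}},"required":["targets"]}

```bash
mkdir -p pics
cat > h.py <<'E'
import numpy as np, cv2
from station import ctrl
from scipy.spatial.transform import Rotation as R
def rot(q): return R.from_quat([q[1],q[2],q[3],q[0]])
def cam(n):
    m=ctrl.camera_model(n); p,d=ctrl.camera(n); return p,d,m
def pts(d,m):
    K=np.array(m['mtx']); v,u=np.mgrid[0:d.shape[0],0:d.shape[1]]
    c=np.stack([(u-K[0,2])/K[0,0]*d,(v-K[1,2])/K[1,1]*d,d],-1)
    return c@rot(m['orientation']).as_matrix().T+np.array(m['xyz'])
def ray(m,u,v,z):
    K=np.array(m['mtx']); r=rot(m['orientation']).apply([(u-K[0,2])/K[0,0],(v-K[1,2])/K[1,1],1]); o=np.array(m['xyz'])
    return o+r*(z-o[2])/r[2]
def save(n,p): cv2.imwrite('pics/'+n+'.png',cv2.cvtColor(p,cv2.COLOR_RGB2BGR))
E
python3 - <<'E'
from h import *
print(ctrl.read_state())
for n in('top','side'):
    p,d,m=cam(n); save(n,p); np.savez(n,p=p,d=d); print(n,m)
E
```

```text
{'time_s': 0.0, 'q': array([ 1.22216938,  0.38386799,  0.04382879,  1.59964312, -0.01792575,
        1.16121059, -0.04991993]), 'qvel': array([-4.36406259e-04,  1.83360499e-03, -6.63143642e-05, -4.99103444e-04,
        7.71420318e-04,  7.40114066e-04, -9.35617853e-04]), 'joint_efforts': array([-3.76603221e-04, -4.33467901e+01,  1.02446437e+00, -2.49514407e+01,
        1.06772681e-02,  1.14787719e-02,  6.22332095e-06]), 'tcp_pos': array([ 0.16111089, -0.62877111,  0.25483366]), 'orientation': array([-1.34850459e-03,  9.92141777e-01,  1.25111242e-01, -2.32069090e-04]), 'contact_force': array([ 0.26899435,  0.01693238, -0.6355981 ]), 'wrist_torque': array([0.03354726, 0.07417919, 0.00027347]), 'gripper_width': 0.0854188913811972}
top {'mtx': array([[386.12090737,   0.        , 279.42836802],
       [  0.        , 386.12090737, 205.57334156],
       [  0.        ,   0.        ,   1.        ]]), 'xyz': array([ 0.2801883 , -0.0068879 ,  1.29201021]), 'orientation': array([ 0.07627381, -0.70247672,  0.70345648, -0.07653589])}
side {'mtx': array([[431.83624338,   0.        , 276.17927285],
       [  0.        , 431.83624338, 214.2475022 ],
       [  0.        ,   0.        ,   1.        ]]), 'xyz': array([0.18946054, 0.78209287, 0.70211184]), 'orientation': array([ 0.09307287, -0.17459176,  0.8788904 , -0.43405856])}
```

View pics/top.png

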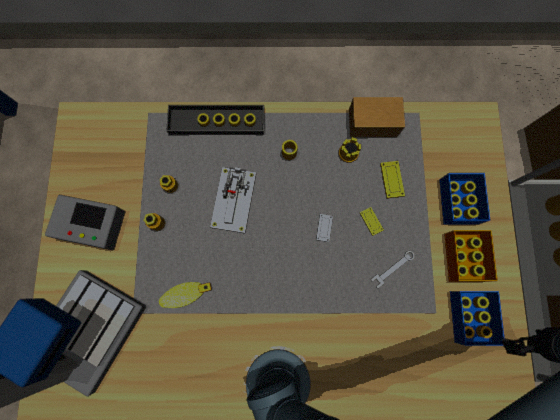

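View pics/side.png

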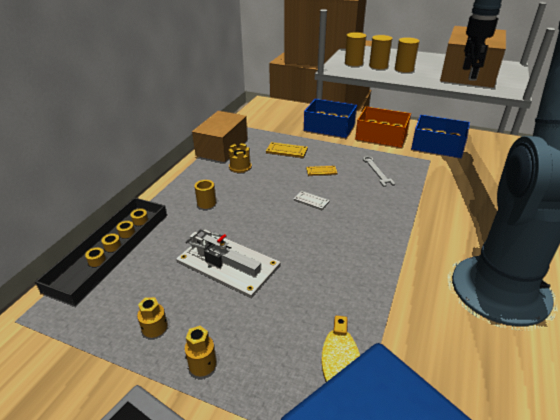

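Top view: there are two golden plates, a small one at (371,221) and a larger one at (393,180). The aluminium plate is at (325,228), the jig at (234,198) and the red T-handle near (236,176). I'll measure the plates and the jig.

Run:
```python
from h import *
z=np.load('top.npz');p=z['p'];d=z['d'];m=ctrl.camera_model('top')
hsv=cv2.cvtColor(p,cv2.COLOR_RGB2HSV); P=pts(d,m)
def rects(mask,zh,box):
    u0,v0,u1,v1=box
    mm=np.zeros_like(mask);mm[v0:v1,u0:u1]=mask[v0:v1,u0:u1]
    mm=cv2.morphologyEx(mm,cv2.MORPH_CLOSE,np.ones((3,3),np.uint8))
    for c in cv2.findContours(mm,0,2)[0]:
        if cv2.contourArea(c)<60: continue
        w=np.array([ray(m,*q[0],zh)[:2] for q in c],np.float32)
        print(c.reshape(-1,2).mean(0).round(),cv2.minAreaRect(w),'z',np.median(P[...,2][cv2.drawContours(np.zeros_like(mm),[c],-1,1,-1)>0]))
g=((hsv[...,0]>18)&(hsv[...,0]<36)&(hsv[...,1]>110)&(hsv[...,2]>70)).astype(np.uint8)*255
rects(g,.008,(355,155,415,240))
a=((hsv[...,1]<40)&(hsv[...,2]>140)).astype(np.uint8)*255
rects(a,.008,(310,205,340,245)); rects(a,.012,(205,160,262,238))
red=((P[...,2]>-1)&((hsv[...,0]<6)|(hsv[...,0]>174))&(hsv[...,1]>150)&(hsv[...,2]>80)); red[:, :200]=0;red[:,270:]=0
v,u=np.where(red);print('red',u.mean(),v.mean(),np.median(P[red],0))
c1=cv2.resize(p[155:245,195:285],(540,540),interpolation=cv2.INTER_CUBIC)
c2=cv2.resize(p[155:245,350:410],(240*3//2,540),interpolation=cv2.INTER_CUBIC)[:, :250]
save('crop1',np.hstack([c1,c2]))
```

```text
[370. 220.] ((0.5087136030197144, -0.31734055280685425), (0.08838576078414917, 0.04412316158413887), 26.442895889282227) z 0.008296189578156365
[392. 179.] ((0.6571354866027832, -0.3979697525501251), (0.12734761834144592, 0.06161937117576599), 6.601569652557373) z 0.011811501922627476
[324. 224.] ((0.495646208524704, -0.15254181623458862), (0.02650984562933445, 0.06794149428606033), 79.11817169189453) z 0.007770275092144563
[241. 213.] ((0.5459911823272705, 0.12099888920783997), (0.039376575499773026, 0.14171481132507324), 79.8260269165039) z 0.012282855971366247
[223. 205.] ((0.5811026692390442, 0.18083935976028442), (0.06736728549003601, 0.19118432700634003), 86.90747833251953) z 0.013150432409382962
red 231.0 191.0 [0.59660791 0.14969673 0.07529563]
```

View pics/crop1.png

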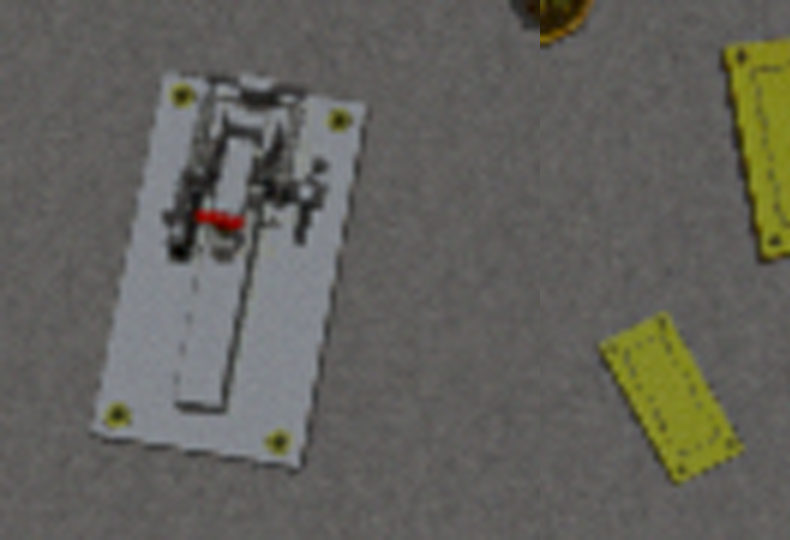

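The small plate at (370,220) measures 88 x 44 mm at z 8 mm, so it's the wanted one. The big plate at (392,179) is 127 x 62 mm. Jig +x points up the image, tilted slightly to the right, and the side rail is on the left (+y). Next I'll work out the jig frame, then look closer with the wrist camera.

Run:
```python
from h import *
m=ctrl.camera_model('top')
f=lambda a,z:ray(m,a[0]/6+195-.4,a[1]/6+155-.4,z)[:2]
C=[f(a,.012) for a in((165,72),(365,103),(300,467),(93,430))]
for i in range(4): print(np.linalg.norm(C[i]-C[(i+1)%4]))
ax=(C[0]+C[1]-C[2]-C[3]);th=np.arctan2(ax[1],ax[0]);ay=(C[0]+C[3]-C[1]-C[2]);print(np.degrees(th),np.degrees(np.arctan2(-ay[0],ay[1])),np.mean(C,0))
e=np.array([np.cos(th),np.sin(th)]);n=np.array([-e[1],e[0]])
B=(f((176,405),.036)+f((226,410),.036))/2; bar=f((220,219),.073)
print('orig from bed end',B+e*.085,'from bar',bar-e*.012, np.linalg.norm(f((176,405),.036)-f((226,410),.036)))
print('base centre in jig', (np.mean(C,0)-(bar-e*.012))@e)
s=ctrl.read_state();print(rot(s['orientation']).as_matrix().round(3))
mw=ctrl.camera_model('wrist');Rt=rot(s['orientation']);print(Rt.inv().apply(mw['xyz']-s['tcp_pos']),(Rt.inv()*rot(mw['orientation'])).as_matrix().round(3),mw['mtx'])
```

```text
0.1174580934331498
0.21435976869397047
0.11799486322848927
0.21227236527990032
-9.110864633834494 -9.757782997133573 [0.58580187 0.15016208]
orig from bed end [0.58341334 0.14838882] from bar [0.58500973 0.15127202] 0.027708688617625328
base centre in jig 0.0009579023571020759
[[ 0.969  0.248 -0.001]
 [ 0.248 -0.969  0.002]
 [-0.    -0.002 -1.   ]]
[ 0.06721775 -0.00019504 -0.11787874] [[ 0.001 -0.964 -0.266]
 [ 1.     0.001 -0.   ]
 [ 0.    -0.266  0.964]] [[300.09622636   0.         281.17840495]
 [  0.         300.09622636 204.41738688]
 [  0.           0.           1.        ]]
```

Emit:
apply_moves(targets=[0, 0, 0, 0, 0, 8, 0, 0, 0, 0, 0, 8, 0, 0, 0, 0, 0, 7.8, 0.015, -0.042, 0, 0, 0, 0, 0.015, -0.042, 0, 0, 0, 0, 0.015, -0.042, 0, 0, 0, 0, 0.015, -0.042, 0, 0, 0, 0, 0.015, -0.042, 0, 0, 0, 0, 0.015, -0.042, 0, 0, 0, 0, 0.015, -0.042, 0, 0, 0, 0], claw=1, grip_force=40)

```text
time_s: 1.1
tcp_pos: [0.3134, -0.3548, 0.2559]
orientation: [-0.0, 0.997, -0.082, -0.0]
contact_force: [1.4, -1.2, -0.4]
gripper_width: 0.0856
```

Emit:
apply_moves(targets=[0.015, -0.042, 0, 0, 0, 0, 0.015, -0.042, 0, 0, 0, 0, 0.015, -0.042, 0, 0, 0, 0, 0.015, -0.042, 0.005, 0, 0, 0, 0.015, -0.042, 0.005, 0, 0, 0, 0.015, -0.042, 0.005, 0, 0, 0, 0.015, -0.042, 0.01, 0, 0, 0, 0.015, -0.042, 0.01, 0, 0, 0, 0.015, -0.042, 0.01, 0, 0, 0, 0.015, -0.042, 0.01, 0, 0, 0])

```text
time_s: 2.1
tcp_pos: [0.5301, 0.0343, 0.2006]
orientation: [0.0, 0.997, -0.082, -0.0]
contact_force: [1.0, -0.7, 0.6]
gripper_width: 0.0854
```

Emit:
apply_moves(targets=[0.015, -0.042, 0, 0, 0, 0, 0.015, -0.042, 0, 0, 0, 0, 0.015, -0.039, 0, 0, 0, 0, 0, 0, 0, 0, 0, 0])

```text
time_s: 2.5
tcp_pos: [0.5951, 0.1554, 0.2012]
orientation: [-0.003, 0.997, -0.078, 0.0]
contact_force: [0.2, 0.5, -0.2]
gripper_width: 0.0854
```

```bash
cat >> h.py <<'E'
def st():
    s=ctrl.read_state(); a=rot(s['orientation']).as_matrix()
    print('t',round(s['time_s'],2),'tcp',s['tcp_pos'].round(4),'yaw',np.degrees(np.arctan2(a[1,0],a[0,0])).round(2),'zax',a[:,2].round(3),'F',s['contact_force'].round(2),'w',round(s['gripper_width'],4)); return s
E
python3 - <<'E'
from h import *
st(); p,d,m=cam('wrist'); save('w1',p); np.savez('w1',p=p,d=d,**{k:np.array(v) for k,v in m.items()})
E
```

```text
t 2.5 tcp [0.5951 0.1554 0.2012] yaw -8.9 zax [ 0.001  0.007 -1.   ] F [ 0.21  0.54 -0.2 ] w 0.0854
```

View pics/w1.png

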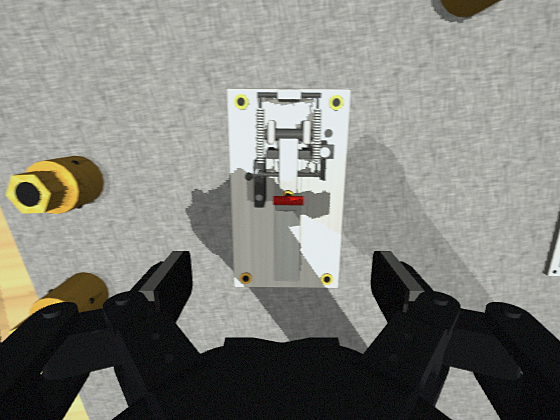

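Wrist view: the jig is centred, with its base corners near (228,89), (350,89), (339,288) and (233,287). The red bar is at (288,200), the side rail at (260,185) and the springs are above it. I'll refine the jig pose from this picture.

Run:
```python
from h import *
z=np.load('w1.npz');p=z['p'];d=z['d'];m={k:z[k] for k in('mtx','xyz','orientation')}
P=pts(d,m);hsv=cv2.cvtColor(p,cv2.COLOR_RGB2HSV)
def fit(mask,zh):
    c=max(cv2.findContours(mask.astype(np.uint8),0,2)[0],key=cv2.contourArea)
    w=np.array([ray(m,*q[0],zh)[:2] for q in c],np.float32); return cv2.minAreaRect(w)
B=(P[...,2]>.007)&(P[...,2]<.12)&(np.abs(P[...,0]-.585)<.14)&(np.abs(P[...,1]-.15)<.085)
B=cv2.morphologyEx(B.astype(np.uint8),cv2.MORPH_OPEN,np.ones((5,5)))
r=fit(B,.012);print(r)
red=((hsv[...,0]<8)|(hsv[...,0]>172))&(hsv[...,1]>140)&(hsv[...,2]>60)&(P[...,2]>.05)
print('red',fit(red,.076),np.median(P[red],0),P[red][:,2].max())
e=lambda t:np.array([np.cos(t),np.sin(t)])
O=np.array(r[0])
for th in(-9.1,-9.4,-9.8):
    t=np.radians(th);Q=(P[...,:2]-O)@np.stack([e(t),[-np.sin(t),np.cos(t)]],1)
    bed=(np.abs(P[...,2]-.036)<.003)&(np.abs(Q[...,1])<.03)&(Q[...,0]<-.01)&(Q[...,0]>-.12)
    q=Q[bed]; print(th,'bed x',np.percentile(q[:,0],[.5,99]),'y',np.percentile(q[:,1],[1,99]), 'slope',np.polyfit(q[:,0],q[:,1],1))
    if th==-9.4:
        st_=(np.abs(P[...,2]-.046)<.003)&(np.abs(Q[...,0])<.06)&(np.abs(Q[...,1])<.04)
        q=Q[st_]
        for lo,hi in((-.02,-.009),(.009,.02),(.02,.034)):
            k=q[(q[:,1]>lo)&(q[:,1]<hi)]; print(lo,len(k),np.percentile(k[:,0],[2,50,98]) if len(k) else'', np.percentile(k[:,1],[2,98]) if len(k) else '')
```

```text
((0.585635781288147, 0.1528184860944748), (0.11936692893505096, 0.2141677737236023), 80.77050018310547)
red ((0.5981389880180359, 0.15011557936668396), (0.023517359048128128, 0.006920186337083578), 81.26500701904297) [0.59800559 0.15013299 0.07537385] 0.07736679466159652
-9.1 bed x [-0.08445728 -0.01088998] y [-0.01263173  0.01237062] slope [-0.00299196 -0.00015727]
-9.4 bed x [-0.08442263 -0.01087314] y [-0.01289264  0.01215206] slope [ 0.00218929 -0.00015259]
-0.02 109 [0.04435657 0.04800252 0.05164472] [-0.01945464 -0.0094973 ]
0.009 108 [0.04403326 0.04775564 0.05131811] [0.00940652 0.01934357]
0.02 439 [-0.00085037  0.01736755  0.0548131 ] [0.02215832 0.03168374]
-9.8 bed x [-0.08444921 -0.01090521] y [-0.01318178  0.01196674] slope [ 0.00834566 -0.00019086]
```

Emit:
apply_moves(targets=[0, 0, 0, 0, 0, 0, 0, 0, 0, 0, 0, 0])

```text
time_s: 2.75
tcp_pos: [0.5939, 0.1445, 0.2007]
orientation: [0.001, 0.997, -0.083, -0.001]
contact_force: [-1.3, -0.2, -0.5]
gripper_width: 0.0853
```

```bash
cat >> h.py <<'E'
O=np.array([.5856,.1528]);TH=np.radians(-9.25);E_=np.array([np.cos(TH),np.sin(TH)]);N_=np.array([-E_[1],E_[0]])
def go(xy,z,yaw,jig=True):
    s=st(); w=O+E_*xy[0]+N_*xy[1] if jig else np.array(xy)
    a=rot(s['orientation']); y=np.degrees(np.arctan2(a.as_matrix()[1,0],a.as_matrix()[0,0]))
    dw=np.append(w,z)-s['tcp_pos']; c=R.from_euler('zx',[yaw,180],degrees=True)
    print('turn rz',round(y-yaw,2),'tool now',a.inv().apply(dw).round(4),'tool after turn',c.inv().apply(dw).round(4))
    print('tcp in jig',((s['tcp_pos'][:2]-O)@np.stack([E_,N_],1)).round(4))
E
python3 -c "
from h import *
go((.012,0),.084,-9.25)"
```

```text
t 2.75 tcp [0.5939 0.1445 0.2007] yaw -9.57 zax [-0.001 -0.002 -1.   ] F [-1.29 -0.17 -0.47] w 0.0853
turn rz -0.32 tool now [ 0.0025 -0.0071  0.1167] tool after turn [ 0.0045 -0.0057  0.1167]
tcp in jig [ 0.0095 -0.0068]
```

Emit:
apply_moves(targets=[0.0045, -0.0057, 0.02, 0, 0, -0.3, 0, 0, 0.02, 0, 0, 0, 0, 0, 0.015, 0, 0, 0, 0, 0, 0, 0, 0, 0, 0, 0, 0, 0, 0, 0, 0, 0, 0, 0, 0, 0])

```text
time_s: 3.35
tcp_pos: [0.6005, 0.1516, 0.1475]
orientation: [-0.0, 0.997, -0.08, 0.001]
contact_force: [0.8, -0.4, -0.2]
gripper_width: 0.0858
```

```bash
cat > jig.py <<'E'
from h import *
go((.012,0),.084,-9.25)
p,d,m=cam('wrist'); save('w2',p); np.savez('w2',p=p,d=d,**{k:np.array(v) for k,v in m.items()})
P=pts(d,m);hsv=cv2.cvtColor(p,cv2.COLOR_RGB2HSV)
def fit(mask,zh):
    c=max(cv2.findContours(mask.astype(np.uint8),0,2)[0],key=cv2.contourArea)
    return cv2.minAreaRect(np.array([ray(m,*q[0],zh)[:2] for q in c],np.float32))
B=(P[...,2]>.007)&(P[...,2]<.12)&(np.abs(P[...,0]-.585)<.14)&(np.abs(P[...,1]-.15)<.085)
B=cv2.morphologyEx(B.astype(np.uint8),cv2.MORPH_OPEN,np.ones((5,5)))
print(fit(B,.012))
red=((hsv[...,0]<8)|(hsv[...,0]>172))&(hsv[...,1]>140)&(hsv[...,2]>60)&(P[...,2]>.05)
print('red',fit(red,.076),np.median(P[red],0),P[red][:,2].max())
E
python3 jig.py
```

```text
t 3.35 tcp [0.6005 0.1516 0.1475] yaw -9.16 zax [ 0.002  0.    -1.   ] F [ 0.77 -0.4  -0.2 ] w 0.0858
turn rz 0.09 tool now [-0.0031  0.0013  0.0635] tool after turn [-0.0032  0.0003  0.0635]
tcp in jig [0.0149 0.0013]
((0.5860564708709717, 0.15279492735862732), (0.11923765391111374, 0.21347616612911224), 80.75818634033203)
red ((0.5986835956573486, 0.1512482911348343), (0.024861501529812813, 0.00780688039958477), 80.90858459472656) [0.59878903 0.15112922 0.07539296] 0.2654843258856752
```

Emit:
apply_moves(targets=[-0.002, 0, 0.015, 0, 0, 0, 0, 0, 0.015, 0, 0, 0, 0, 0, 0.015, 0, 0, 0, 0, 0, 0.01, 0, 0, 0, 0, 0, 0.008, 0, 0, 0, 0, 0, 0, 0, 0, 0, 0, 0, 0, 0, 0, 0, 0, 0, 0, 0, 0, 0])

```text
time_s: 4.2
tcp_pos: [0.5985, 0.1524, 0.084]
orientation: [-0.0, 0.997, -0.08, 0.001]
contact_force: [0.1, -0.6, 0.1]
gripper_width: 0.0854
```

```bash
python3 -c "
from h import *
go((.0128,0),.084,-9.25)"
```

```text
t 4.2 tcp [0.5985 0.1524 0.084 ] yaw -9.13 zax [ 0.001  0.    -1.   ] F [ 0.14 -0.58  0.09] w 0.0854
turn rz 0.12 tool now [0.     0.0017 0.    ] tool after turn [-0.0005  0.0016  0.    ]
tcp in jig [0.0128 0.0017]
```

Emit:
apply_moves(targets=[0, 0.001, 0, 0, 0, 0, 0, 0, 0, 0, 0, 0, 0, 0, 0, 0, 0, 0, 0, 0, 0, 0, 0, 0, 0, 0, 0, 0, 0, 0, 0, 0, 0, 0, 0, 0, 0, 0, 0, 0, 0, 0, 0, 0, 0, 0, 0, 0], claw=-1, grip_force=30)

```text
time_s: 5.0
tcp_pos: [0.5977, 0.1511, 0.0835]
orientation: [0.0, 0.997, -0.08, 0.0]
contact_force: [-0.6, -0.2, 1.7]
gripper_width: 0.0244
```

```bash
python3 -c "
from h import *
go((.0128,0),.084,-9.25)
t=np.linspace(0,.5,11)
x=-54*np.cos(t)+20*np.sin(t);z=20*np.cos(t)+54*np.sin(t);print(np.c_[t,x,z].round(1).tolist(),np.diff(x).round(2),np.diff(z).round(2))"
```

```text
t 5.0 tcp [0.5977 0.1511 0.0835] yaw -9.13 zax [ 0. -0. -1.] F [-0.63 -0.17  1.71] w 0.0244
turn rz 0.12 tool now [ 0.0006  0.0003 -0.0005] tool after turn [ 0.0005  0.0004 -0.0005]
tcp in jig [0.0122 0.0003]
[[0.0, -54.0, 20.0], [0.0, -52.9, 22.7], [0.1, -51.7, 25.3], [0.2, -50.4, 27.8], [0.2, -49.0, 30.3], [0.2, -47.4, 32.7], [0.3, -45.7, 35.1], [0.4, -43.9, 37.3], [0.4, -41.9, 39.4], [0.4, -39.9, 41.5], [0.5, -37.8, 43.4]] [1.07 1.2  1.33 1.45 1.58 1.7  1.81 1.92 2.02 2.12] [2.67 2.62 2.55 2.48 2.41 2.33 2.24 2.15 2.05 1.94]
```

Emit:
apply_moves(targets=[0.0011, 0, -0.0027, 0, 0, 0, 0.0012, 0, -0.0026, 0, 0, 0, 0.0013, 0, -0.0026, 0, 0, 0, 0.0014, 0, -0.0025, 0, 0, 0, 0.0016, 0, -0.0024, 0, 0, 0, 0.0017, 0, -0.0023, 0, 0, 0, 0.0018, 0, -0.0022, 0, 0, 0, 0.0019, 0, -0.0021, 0, 0, 0, 0.002, 0, -0.002, 0, 0, 0, 0.0021, 0, -0.0019, 0, 0, 0])

```text
time_s: 6.0
tcp_pos: [0.6145, 0.1483, 0.1082]
orientation: [0.0, 0.997, -0.08, 0.001]
contact_force: [-0.7, -0.3, -0.4]
gripper_width: 0.0244
```

Emit:
apply_moves(targets=[0, 0, 0, 0, 0, 0, 0, 0, 0, 0, 0, 0])

```text
time_s: 6.2
tcp_pos: [0.6146, 0.1484, 0.1082]
orientation: [0.0, 0.997, -0.08, 0.001]
contact_force: [-2.0, -1.1, 3.8]
gripper_width: 0.0245
```

Emit:
apply_moves(targets=[0, 0, 0, 0, 0, 0, 0, 0, 0, 0, 0, 0, 0, 0, 0, 0, 0, 0, 0, 0, 0, 0, 0, 0, 0, 0, 0, 0, 0, 0], claw=1)

```text
time_s: 6.7
tcp_pos: [0.6135, 0.1486, 0.1065]
orientation: [-0.0, 0.997, -0.08, 0.0]
contact_force: [0.7, -0.7, -0.6]
gripper_width: 0.0853
```

Emit:
apply_moves(targets=[0, 0, -0.015, 0, 0, 0, 0, 0, -0.02, 0, 0, 0, 0, 0, -0.025, 0, 0, 0, 0, 0, -0.02, 0, 0, 0, 0, 0, 0, 0, 0, 0, 0, 0, 0, 0, 0, 0, 0, 0, 0, 0, 0, 0])

```text
time_s: 7.4
tcp_pos: [0.6127, 0.1482, 0.1857]
orientation: [0.0, 0.997, -0.08, -0.001]
contact_force: [-0.4, 0.4, 0.3]
gripper_width: 0.0858
```

```bash
python3 jig.py
python3 - <<'E'
from h import *
s=st();W=np.array([.5087,-.3173]); print('plate long yaw 26.4')
go(W,.2,26.4,jig=False)
E
```

```text
t 7.4 tcp [0.6127 0.1482 0.1857] yaw -9.13 zax [-0.002 -0.001 -1.   ] F [-0.35  0.4   0.29] w 0.0858
turn rz 0.12 tool now [-0.0154 -0.0003  0.1017] tool after turn [-0.0147 -0.0051  0.1017]
tcp in jig [ 0.0275 -0.0002]
((0.5861524343490601, 0.15269729495048523), (0.11935976892709732, 0.21336229145526886), 80.76097869873047)
red ((0.6070387363433838, 0.14968542754650116), (0.027933809906244278, 0.007515331264585257), 80.91486358642578) [0.61452882 0.14844461 0.09915276] 0.30343839698827074
t 7.45 tcp [0.6126 0.1481 0.1853] yaw -9.13 zax [-0.002 -0.001 -1.   ] F [ 0.71 -0.07  0.37] w 0.0852
plate long yaw 26.4
t 7.45 tcp [0.6126 0.1481 0.1853] yaw -9.13 zax [-0.002 -0.001 -1.   ] F [ 0.71 -0.07  0.37] w 0.0852
turn rz -35.53 tool now [-0.0288  0.476  -0.0141] tool after turn [ 0.1139  0.463  -0.0147]
tcp in jig [ 0.0274 -0.0003]
```

Emit:
apply_moves(targets=[-0.004, 0.042, 0, 0, 0, 0, -0.004, 0.042, 0, 0, 0, 0, -0.004, 0.042, 0, 0, 0, 0, -0.004, 0.042, 0, 0, 0, 0, -0.004, 0.042, 0, 0, 0, 0, -0.004, 0.042, 0, 0, 0, 0, -0.004, 0.042, 0, 0, 0, 0, -0.004, 0.042, 0, 0, 0, 0, -0.004, 0.042, 0, 0, 0, 0, -0.004, 0.042, 0, 0, 0, 0])

```text
time_s: 8.45
tcp_pos: [0.506, -0.261, 0.1854]
orientation: [-0.0, 0.997, -0.08, -0.001]
contact_force: [1.0, 0.4, -0.1]
gripper_width: 0.0855
```

Emit:
apply_moves(targets=[-0.004, 0.042, 0, 0, 0, 0, -0.004, 0.028, 0, 0, 0, 0, 0, 0, 0, 0, 0, -7.1, 0, 0, 0, 0, 0, -7.1, 0, 0, 0, 0, 0, -7.1, 0, 0, 0, 0, 0, -7.1, 0, 0, 0, 0, 0, -7.1, 0, 0, 0, 0, 0, 0, 0, 0, 0, 0, 0, 0, 0, 0, 0, 0, 0, 0])

```text
time_s: 9.45
tcp_pos: [0.4881, -0.3274, 0.186]
orientation: [-0.0, 0.974, 0.227, -0.0]
contact_force: [0.0, -0.0, 0.2]
gripper_width: 0.0854
```

```bash
cat > plate.py <<'E'
from h import *
st(); p,d,m=cam('wrist'); save('w3',p)
P=pts(d,m);hsv=cv2.cvtColor(p,cv2.COLOR_RGB2HSV)
g=((hsv[...,0]>16)&(hsv[...,0]<38)&(hsv[...,1]>90)&(hsv[...,2]>50)&(np.hypot(P[...,0]-.5087,P[...,1]+.3173)<.07)&(P[...,2]<.03)).astype(np.uint8)
g=cv2.morphologyEx(g,cv2.MORPH_CLOSE,np.ones((7,7)))
c=max(cv2.findContours(g,0,2)[0],key=cv2.contourArea);print(cv2.boundingRect(c))
r=cv2.minAreaRect(np.array([ray(m,*q[0],.008)[:2] for q in c],np.float32));print(r,np.median(P[g>0][:,2]))
a=r[2] if r[1][0]>r[1][1] else r[2]-90
t=np.radians(a);go(np.array(r[0])-.025*np.array([np.cos(t),np.sin(t)]),.032,a,jig=False)
E
python3 plate.py
```

```text
t 9.45 tcp [ 0.4881 -0.3274  0.186 ] yaw 26.27 zax [-0.001  0.001 -1.   ] F [ 0.02 -0.03  0.16] w 0.0854
(258, 119, 47, 91)
((0.510384738445282, -0.3158811926841736), (0.08916452527046204, 0.044233888387680054), 26.661937713623047) 0.008315089655823532
t 9.5 tcp [ 0.4882 -0.3275  0.1862] yaw 26.3 zax [-0.001  0.    -1.   ] F [-1.02 -0.44  0.1 ] w 0.0854
turn rz -0.36 tool now [ 0.     -0.0003  0.1542] tool after turn [-0.0003 -0.0003  0.1542]
tcp in jig [-0.0189 -0.4897]
```

View pics/w3.png

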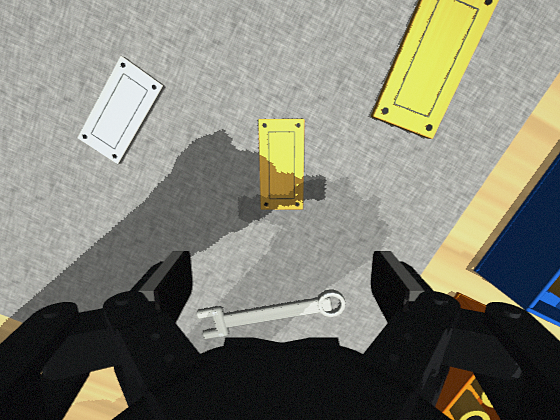

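Emit:
apply_moves(targets=[0, 0, 0.025, 0, 0, -0.3, 0, 0, 0.03, 0, 0, 0, 0, 0, 0.03, 0, 0, 0, 0, 0, 0.03, 0, 0, 0, 0, 0, 0.025, 0, 0, 0, 0, 0, 0.015, 0, 0, 0, 0, 0, 0.005, 0, 0, 0, 0, 0, 0, 0, 0, 0, 0, 0, 0, 0, 0, 0])

```text
time_s: 10.4
tcp_pos: [0.4896, -0.3282, 0.0279]
orientation: [0.001, 0.973, 0.231, 0.001]
contact_force: [0.5, 0.3, -0.4]
gripper_width: 0.0856
```

```bash
python3 -c "
from h import *
st();print(ctrl.tip_reach)"
```

```text
t 10.4 tcp [ 0.4896 -0.3282  0.0279] yaw 26.66 zax [ 0.002 -0.001 -1.   ] F [ 0.48  0.32 -0.4 ] w 0.0856
0.025
```

Emit:
apply_moves(targets=[0, 0, 0.003, 0, 0, 0, 0, 0, 0, 0, 0, 0, 0, 0, 0, 0, 0, 0, 0, 0, 0, 0, 0, 0, 0, 0, 0, 0, 0, 0, 0, 0, 0, 0, 0, 0, 0, 0, 0, 0, 0, 0], claw=-1, grip_force=60)

```text
time_s: 11.1
tcp_pos: [0.4891, -0.3281, 0.0246]
orientation: [0.001, 0.973, 0.231, 0.0]
contact_force: [-0.8, 0.4, 5.5]
gripper_width: 0.0417
```

Emit:
apply_moves(targets=[0, 0, -0.005, 0, 0, 0, 0, 0, -0.01, 0, 0, 0, 0, 0, -0.02, 0, 0, 0, 0, 0, -0.03, 0, 0, 0, 0, 0, -0.03, 0, 0, 0, 0, 0, -0.02, 0, 0, 0, 0, 0, 0, 0, 0, 0, 0, 0, 0, 0, 0, 0])

```text
time_s: 11.9
tcp_pos: [0.4878, -0.3274, 0.1382]
orientation: [-0.0, 0.973, 0.231, -0.0]
contact_force: [-0.2, 0.4, -3.3]
gripper_width: 0.0417
```

Run:
```python
from h import *
go((-.055-.025,-.002),.12,-9.25)
p,d,m=cam('wrist'); save('w4',p[80:300,150:420]);P=pts(d,m)
hsv=cv2.cvtColor(p,cv2.COLOR_RGB2HSV)
s=ctrl.read_state()
T=rot(s['orientation']).inv().apply((P-s['tcp_pos']).reshape(-1,3)).reshape(P.shape)
g=(hsv[...,0]>16)&(hsv[...,0]<38)&(hsv[...,1]>90)&(hsv[...,2]>40)&(T[...,0]>-.03)&(T[...,0]<.09)&(np.abs(T[...,1])<.03)&(np.abs(T[...,2]-.02)<.02)
q=T[g];print(len(q),q.min(0).round(4),q.max(0).round(4))
A=np.c_[q[:,:2],np.ones(len(q))];print('plane z=ax+by+c',np.linalg.lstsq(A,q[:,2],rcond=None)[0].round(4))
```

```text
t 11.9 tcp [ 0.4878 -0.3274  0.1382] yaw 26.67 zax [-0.001  0.    -1.   ] F [-0.2   0.45 -3.33] w 0.0417
turn rz 35.92 tool now [ 0.237  -0.4305  0.0183] tool after turn [ 0.0972 -0.4817  0.0182]
tcp in jig [-0.0194 -0.4897]
16273 [-0.0193 -0.0219  0.0091] [0.0706 0.0224 0.0188]
plane z=ax+by+c [ 0.0092 -0.0002  0.0152]
```

View pics/w4.png

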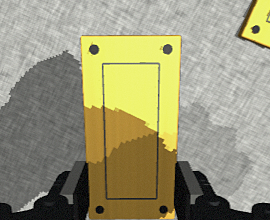

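Emit:
apply_moves(targets=[0, 0, 0, 0, 0, 7.2, 0, 0, 0, 0, 0, 7.2, 0, 0, 0, 0, 0, 7.2, 0, 0, 0, 0, 0, 7.2, 0, 0, 0, 0, 0, 7.1, 0.0076, -0.04, 0, 0, 0, 0, 0.0076, -0.04, 0, 0, 0, 0, 0.0076, -0.04, 0, 0, 0, 0, 0.0076, -0.04, 0, 0, 0, 0, 0.0076, -0.04, 0, 0, 0, 0])

```text
time_s: 12.95
tcp_pos: [0.5564, -0.1344, 0.1361]
orientation: [-0.0, 0.997, -0.08, -0.002]
contact_force: [1.4, 0.2, -2.6]
gripper_width: 0.0415
```

Emit:
apply_moves(targets=[0.0076, -0.04, 0, 0, 0, 0, 0.0076, -0.04, 0, 0, 0, 0, 0.0076, -0.04, 0, 0, 0, 0, 0.0076, -0.04, 0, 0, 0, 0, 0.0076, -0.04, 0, 0, 0, 0, 0.0076, -0.04, 0, 0, 0, 0, 0.0076, -0.04, 0, 0, 0, 0, 0, 0, 0, 0, 0, 0, 0, 0, 0, 0, 0, 0, 0, 0, 0, 0, 0, 0])

```text
time_s: 13.95
tcp_pos: [0.6541, 0.1294, 0.1362]
orientation: [0.001, 0.997, -0.081, -0.002]
contact_force: [-0.2, -0.3, -3.5]
gripper_width: 0.0421
```

```bash
python3 -c "
from h import *
go((-.0856,-.003),.064,-9.25)"
```

```text
t 13.95 tcp [0.6541 0.1294 0.1362] yaw -9.3 zax [-0.004 -0.002 -1.   ] F [-0.24 -0.27 -3.47] w 0.0421
turn rz -0.05 tool now [-0.1567 -0.0091  0.0728] tool after turn [-0.1459 -0.0584  0.0722]
tcp in jig [ 0.0713 -0.012 ]
```

My helper had its Euler order wrong, so the tool stopped past the jig, clear above the clip. I'll fix the helper and back out a bit higher.

```bash
sed -i "s/from_euler('zx'/from_euler('ZX'/" h.py; python3 -c "
from h import *
go((-.0856,-.003),.064,-9.25)"
```

```text
t 13.95 tcp [0.6541 0.1294 0.1362] yaw -9.3 zax [-0.004 -0.002 -1.   ] F [-0.24 -0.27 -3.47] w 0.0421
turn rz -0.05 tool now [-0.1567 -0.0091  0.0728] tool after turn [-0.1569 -0.009   0.0722]
tcp in jig [ 0.0713 -0.012 ]
```

Emit:
apply_moves(targets=[0, 0, -0.015, 0, 0, 0, -0.03, -0.002, 0, 0, 0, 0, -0.03, -0.002, 0, 0, 0, 0, -0.03, -0.002, 0, 0, 0, 0, -0.03, -0.002, 0, 0, 0, 0, -0.025, -0.001, 0, 0, 0, 0, -0.012, 0, 0, 0, 0, 0, 0, 0, 0, 0, 0, 0, 0, 0, 0, 0, 0, 0])

```text
time_s: 14.85
tcp_pos: [0.5037, 0.1646, 0.1545]
orientation: [-0.0, 0.997, -0.081, 0.001]
contact_force: [0.9, 0.1, -3.5]
gripper_width: 0.042
```

```bash
python3 -c "
from h import *
go((-.0856,-.003),.064,-9.25)"; sed -i 's/w2/w5/' jig.py; python3 jig.py
```

```text
t 14.85 tcp [0.5037 0.1646 0.1545] yaw -9.33 zax [ 0.003  0.    -1.   ] F [ 0.86  0.05 -3.46] w 0.042
turn rz -0.08 tool now [-0.0031  0.0016  0.0905] tool after turn [-0.0028  0.0015  0.0905]
tcp in jig [-0.0828 -0.0015]
t 14.85 tcp [0.5037 0.1646 0.1545] yaw -9.33 zax [ 0.003  0.    -1.   ] F [ 0.86  0.05 -3.46] w 0.042
turn rz -0.08 tool now [ 0.0945 -0.0016  0.0708] tool after turn [ 0.0948 -0.0015  0.0705]
tcp in jig [-0.0828 -0.0015]
((0.56936115026474, 0.15559467673301697), (0.11924207955598831, 0.18044745922088623), 80.75180053710938)
red ((0.6186524033546448, 0.14800384640693665), (0.02943156473338604, 0.007934123277664185), 80.72261047363281) [0.61286016 0.14891518 0.09901884] 0.2725902344798526
```

Emit:
apply_moves(targets=[-0.002, 0.0015, 0.02, 0, 0, 0, 0, 0, 0.025, 0, 0, 0, 0, 0, 0.02, 0, 0, 0, 0, 0, 0.015, 0, 0, 0, 0, 0, 0.007, 0, 0, 0, 0, 0, 0.003, 0, 0, 0, 0, 0, 0, 0, 0, 0, 0, 0, 0, 0, 0, 0])

```text
time_s: 15.7
tcp_pos: [0.5006, 0.1648, 0.0645]
orientation: [-0.0, 0.997, -0.08, 0.001]
contact_force: [0.3, 0.4, -3.4]
gripper_width: 0.0418
```

Emit:
apply_moves(targets=[0, 0, 0.001, 0, 0, 0, 0, 0, 0.001, 0, 0, 0, 0, 0, 0.001, 0, 0, 0, 0, 0, 0, 0, 0, 0, 0, 0, 0, 0, 0, 0])

```text
time_s: 16.2
tcp_pos: [0.4999, 0.1645, 0.0608]
orientation: [-0.0, 0.997, -0.08, 0.0]
contact_force: [0.2, 0.1, -2.3]
gripper_width: 0.0418
```

```bash
python3 -c "
from h import *
go((-.0856,-.003),.0595,-9.25)"
```

```text
t 16.2 tcp [0.4999 0.1645 0.0608] yaw -9.23 zax [ 0.001  0.    -1.   ] F [ 0.16  0.06 -2.26] w 0.0418
turn rz 0.02 tool now [0.0008 0.0008 0.0013] tool after turn [0.0008 0.0008 0.0013]
tcp in jig [-0.0864 -0.0022]
```

Emit:
apply_moves(targets=[0, 0, 0.0005, 0, 0, 0, 0, 0, 0.0005, 0, 0, 0, 0, 0, 0, 0, 0, 0, 0, 0, 0, 0, 0, 0])

```text
time_s: 16.6
tcp_pos: [0.4999, 0.1646, 0.0606]
orientation: [0.0, 0.997, -0.08, 0.0]
contact_force: [-2.5, -1.7, 5.7]
gripper_width: 0.0417
```

Emit:
apply_moves(targets=[0, 0, 0, 0, 0, 0])

```text
time_s: 16.7
tcp_pos: [0.4999, 0.1645, 0.0605]
orientation: [0.0, 0.997, -0.08, 0.0]
contact_force: [-2.1, -1.1, 4.5]
gripper_width: 0.0416
```

Emit:
apply_moves(targets=[0.005, 0, -0.0005, 0, 0, 0, 0.005, 0, 0, 0, 0, 0, 0.005, 0, 0, 0, 0, 0, 0.005, 0, 0, 0, 0, 0, 0.005, 0, 0, 0, 0, 0, 0.005, 0, 0, 0, 0, 0, 0.005, 0, 0, 0, 0, 0, 0.005, 0, 0, 0, 0, 0, 0.005, 0, 0, 0, 0, 0, 0.005, 0, 0, 0, 0, 0])

```text
time_s: 17.7
tcp_pos: [0.5484, 0.1575, 0.0606]
orientation: [-0.0, 0.997, -0.08, -0.001]
contact_force: [-5.5, 0.1, 5.8]
gripper_width: 0.0421
```

Emit:
apply_moves(targets=[0.001, 0, 0, 0, 0, 0, 0.001, 0, 0, 0, 0, 0, 0.001, 0, 0, 0, 0, 0, 0.001, 0, 0, 0, 0, 0, 0, 0, 0, 0, 0, 0])

```text
time_s: 18.2
tcp_pos: [0.5523, 0.1568, 0.0606]
orientation: [-0.0, 0.997, -0.08, -0.001]
contact_force: [-5.3, 0.3, 6.2]
gripper_width: 0.0414
```

```bash
python3 -c "
from h import *
go((-.0268,-.000),.0605,-9.25)"
```

```text
t 18.2 tcp [0.5523 0.1568 0.0606] yaw -9.19 zax [-0.001  0.001 -1.   ] F [-5.26  0.29  6.16] w 0.0414
turn rz 0.06 tool now [ 0.0068 -0.0014  0.0001] tool after turn [ 0.0068 -0.0014  0.0001]
tcp in jig [-0.0336 -0.0014]
```

Emit:
apply_moves(targets=[0.001, 0, -0.0006, 0, 0, 0, 0.001, 0, 0, 0, 0, 0, 0.001, 0, 0, 0, 0, 0, 0.001, 0, 0, 0, 0, 0, 0, 0, 0, 0, 0, 0])

```text
time_s: 18.7
tcp_pos: [0.5572, 0.1551, 0.0606]
orientation: [-0.0, 0.997, -0.081, 0.0]
contact_force: [-1.9, 0.6, 1.6]
gripper_width: 0.0418
```

Emit:
apply_moves(targets=[0.0005, 0, 0, 0, 0, 0, 0.0005, 0, 0, 0, 0, 0, 0.0005, 0, 0, 0, 0, 0, 0, 0, 0, 0, 0, 0])

```text
time_s: 19.1
tcp_pos: [0.5586, 0.1547, 0.0606]
orientation: [0.0, 0.997, -0.081, 0.0]
contact_force: [-1.2, 0.9, 1.5]
gripper_width: 0.0417
```

Emit:
apply_moves(targets=[0.0005, 0, 0, 0, 0, 0, 0, 0, 0, 0, 0, 0])

```text
time_s: 19.3
tcp_pos: [0.559, 0.1546, 0.0606]
orientation: [0.0, 0.997, -0.081, 0.0]
contact_force: [-1.9, 1.0, 0.8]
gripper_width: 0.0415
```

Emit:
apply_moves(targets=[0.0005, 0, 0, 0, 0, 0, 0, 0, 0, 0, 0, 0])

```text
time_s: 19.5
tcp_pos: [0.5595, 0.1546, 0.0606]
orientation: [0.0, 0.997, -0.08, 0.0]
contact_force: [-1.5, -0.6, 1.4]
gripper_width: 0.0416
```

Emit:
apply_moves(targets=[0.0005, 0, 0, 0, 0, 0, 0, 0, 0, 0, 0, 0])

```text
time_s: 19.7
tcp_pos: [0.5596, 0.1546, 0.0606]
orientation: [0.0, 0.997, -0.08, -0.0]
contact_force: [-2.4, -0.3, 2.3]
gripper_width: 0.0422
```

Emit:
apply_moves(targets=[0.0005, 0, 0, 0, 0, 0, 0, 0, 0, 0, 0, 0])

```text
time_s: 19.9
tcp_pos: [0.5597, 0.1545, 0.0606]
orientation: [0.0, 0.997, -0.08, -0.001]
contact_force: [-4.2, 0.3, 3.6]
gripper_width: 0.0421
```

Emit:
apply_moves(targets=[0, -0.0005, 0, 0, 0, 0, 0, -0.0005, 0, 0, 0, 0, 0, -0.0005, 0, 0, 0, 0, 0, 0, 0, 0, 0, 0])

```text
time_s: 20.3
tcp_pos: [0.5597, 0.1547, 0.0606]
orientation: [0.001, 0.997, -0.081, -0.001]
contact_force: [-5.5, -2.5, 5.5]
gripper_width: 0.0417
```

Emit:
apply_moves(targets=[0, -0.0005, 0, 0, 0, 0, 0, 0, 0, 0, 0, 0])

```text
time_s: 20.5
tcp_pos: [0.5598, 0.1547, 0.0606]
orientation: [0.002, 0.997, -0.081, -0.001]
contact_force: [-5.7, -2.7, 5.7]
gripper_width: 0.0418
```

Emit:
apply_moves(targets=[0, -0.0005, 0, 0, 0, 0, 0, 0, 0, 0, 0, 0])

```text
time_s: 20.7
tcp_pos: [0.5598, 0.1548, 0.0606]
orientation: [0.002, 0.997, -0.081, -0.001]
contact_force: [-6.0, -3.0, 6.3]
gripper_width: 0.0418
```

```bash
python3 -c "
from h import *
go((-.0268,-.000),.0605,-9.25)"
```

```text
t 20.7 tcp [0.5598 0.1548 0.0606] yaw -9.3 zax [-0.003 -0.004 -1.   ] F [-5.99 -3.01  6.27] w 0.0418
turn rz -0.05 tool now [-0.001  -0.0022  0.0001] tool after turn [-0.001  -0.0022  0.0001]
tcp in jig [-0.0258 -0.0022]
```

Emit:
apply_moves(targets=[0, 0, -0.0006, 0, 0, 0, 0, 0, 0, 0, 0, 0])

```text
time_s: 20.9
tcp_pos: [0.5598, 0.1549, 0.0606]
orientation: [0.002, 0.997, -0.081, -0.001]
contact_force: [-4.4, -2.6, 2.3]
gripper_width: 0.0419
```

Run:
```python
from h import *
go((-.0268,-.000),.0605,-9.25)
p,d,m=cam('wrist'); save('w6',cv2.resize(p[120:330,190:370],(540,630))[:600]);P=pts(d,m)
hsv=cv2.cvtColor(p,cv2.COLOR_RGB2HSV)
Q=(P[...,:2]-O)@np.stack([E_,N_],1)
g=(hsv[...,0]>16)&(hsv[...,0]<38)&(hsv[...,1]>90)&(hsv[...,2]>40)&(np.abs(Q[...,0])<.08)&(np.abs(Q[...,1])<.04)&(np.abs(P[...,2]-.044)<.005)
q=Q[g];print(len(q),'x',np.percentile(q[:,0],[.1,99.9]).round(4),np.median(P[g][:,2]))
for x0 in(-.06,-.04,-.02,0,.02):
    k=q[np.abs(q[:,0]-x0)<.006]; print(x0,len(k),k[:,1].min().round(4) if len(k) else'',k[:,1].max().round(4) if len(k) else '')
A=np.c_[q,np.ones(len(q))];print(np.linalg.lstsq(A,P[g][:,2],rcond=None)[0].round(4))
r=(np.abs(P[...,2]-.046)<.0035)&(Q[...,0]>-.005)&(Q[...,0]<.045)&(Q[...,1]>.015)&(Q[...,1]<.036)&~g
k=Q[r];print('rail',len(k),np.percentile(k,[2,98],axis=0).round(4).tolist())
```

```text
t 20.9 tcp [0.5598 0.1549 0.0606] yaw -9.33 zax [-0.003 -0.003 -1.   ] F [-4.44 -2.55  2.3 ] w 0.0419
turn rz -0.08 tool now [-0.001  -0.0021  0.0001] tool after turn [-0.001  -0.0021  0.0001]
tcp in jig [-0.0258 -0.0021]
9433 x [-0.0455  0.044 ] 0.04435121943470552
-0.06 0  
-0.04 1563 -0.0242 0.0196
-0.02 1932 -0.0239 0.02
0 1003 -0.0238 0.0197
0.02 202 -0.0238 -0.0199
[-0.0017 -0.0029  0.0443]
rail 1881 [[-0.001, 0.0195], [0.0417, 0.0319]]
```

View pics/w6.png

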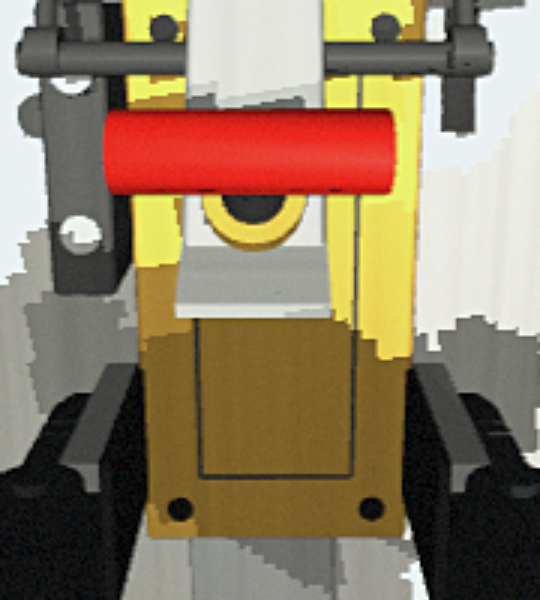

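The plate is home in x (leading edge at about 44 mm) but still about 2 mm short of the rail, held by friction at the bed and end stop. I'll take the load off, then push in y.

Emit:
apply_moves(targets=[-0.001, 0, -0.0004, 0, 0, 0, 0, -0.0005, 0, 0, 0, 0, 0, -0.0005, 0, 0, 0, 0, 0, 0, 0, 0, 0, 0])

```text
time_s: 21.35
tcp_pos: [0.5601, 0.1572, 0.0612]
orientation: [0.001, 0.997, -0.081, -0.0]
contact_force: [-1.4, -3.1, -2.3]
gripper_width: 0.0418
```

Emit:
apply_moves(targets=[0, -0.0005, 0, 0, 0, 0, 0, 0, 0, 0, 0, 0])

```text
time_s: 21.55
tcp_pos: [0.56, 0.1573, 0.0613]
orientation: [0.001, 0.997, -0.081, -0.0]
contact_force: [-1.1, -4.0, -3.5]
gripper_width: 0.0421
```

Emit:
apply_moves(targets=[0, -0.0005, 0, 0, 0, 0, 0, 0, 0, 0, 0, 0])

```text
time_s: 21.75
tcp_pos: [0.56, 0.1574, 0.0613]
orientation: [0.001, 0.997, -0.081, -0.0]
contact_force: [-0.7, -4.8, -4.3]
gripper_width: 0.0415
```

```bash
python3 -c "
from h import *
go((-.0268,-.000),.0605,-9.25)"
```

```text
t 21.75 tcp [0.56   0.1574 0.0613] yaw -9.31 zax [-0.001 -0.002 -1.   ] F [-0.67 -4.79 -4.3 ] w 0.0415
turn rz -0.06 tool now [-0.0008  0.0004  0.0008] tool after turn [-0.0008  0.0004  0.0008]
tcp in jig [-0.026   0.0004]
```

Emit:
apply_moves(targets=[0, 0, 0.0006, 0, 0, 0, 0.0005, 0, 0, 0, 0, 0, 0.0005, 0, 0, 0, 0, 0, 0, 0, 0, 0, 0, 0])

```text
time_s: 22.15
tcp_pos: [0.5602, 0.1574, 0.0608]
orientation: [0.001, 0.997, -0.081, -0.001]
contact_force: [-2.5, -5.6, -1.2]
gripper_width: 0.0419
```

Emit:
apply_moves(targets=[0.0005, 0, 0, 0, 0, 0, 0, 0, 0, 0, 0, 0])

```text
time_s: 22.35
tcp_pos: [0.5602, 0.1574, 0.0607]
orientation: [0.001, 0.997, -0.081, -0.002]
contact_force: [-3.5, -5.5, 0.2]
gripper_width: 0.0417
```

```bash
cat > look.py <<'E'
from h import *
go((-.0268,-.000),.0605,-9.25)
p,d,m=cam('wrist'); save('w7',p);P=pts(d,m)
hsv=cv2.cvtColor(p,cv2.COLOR_RGB2HSV)
Q=(P[...,:2]-O)@np.stack([E_,N_],1)
g=(hsv[...,0]>16)&(hsv[...,0]<38)&(hsv[...,1]>90)&(hsv[...,2]>40)&(np.abs(Q[...,0])<.08)&(np.abs(Q[...,1])<.04)&(np.abs(P[...,2]-.044)<.005)
q=Q[g];print(len(q),'x',np.percentile(q[:,0],[.1,99.9]).round(4),np.median(P[g][:,2]))
for x0 in(-.04,-.03,-.02,-.01,0,.02):
    k=q[np.abs(q[:,0]-x0)<.004]; print(x0,len(k),k[:,1].min().round(4) if len(k) else'',k[:,1].max().round(4) if len(k) else '')
print(np.linalg.lstsq(np.c_[q,np.ones(len(q))],P[g][:,2],rcond=None)[0].round(4))
red=((hsv[...,0]<8)|(hsv[...,0]>172))&(hsv[...,1]>140)&(hsv[...,2]>60)&(np.abs(Q[...,0]-.02)<.03)&(P[...,2]>.05)&(P[...,2]<.12)
print('bar jig',np.median(Q[red],0).round(4),np.percentile(P[red][:,2],95))
E
python3 look.py
```

```text
t 22.35 tcp [0.5602 0.1574 0.0607] yaw -9.3 zax [-0.003 -0.003 -1.   ] F [-3.47 -5.54  0.22] w 0.0417
turn rz -0.05 tool now [-0.001   0.0004  0.0002] tool after turn [-0.001   0.0004  0.0002]
tcp in jig [-0.0258  0.0004]
9227 x [-0.0456  0.044 ] 0.04436979762913859
-0.04 1108 -0.0216 0.022
-0.03 1173 -0.0207 0.0214
-0.02 1284 -0.0207 0.0214
-0.01 1386 -0.0214 0.0223
0 647 -0.0214 0.0224
0.02 5 0.0221 0.0224
[-0.0019 -0.0022  0.0443]
bar jig [0.029  0.0005] 0.1004023506605998
```

Emit:
apply_moves(targets=[0, 0.0005, 0, 0, 0, 0, 0, 0, 0, 0, 0, 0, 0, 0, 0, 0, 0, 0, 0, 0, 0, 0, 0, 0], claw=0.6)

```text
time_s: 22.8
tcp_pos: [0.5626, 0.1601, 0.0621]
orientation: [-0.001, 0.997, -0.08, 0.001]
contact_force: [-0.8, -0.3, -0.1]
gripper_width: 0.0686
```

Emit:
apply_moves(targets=[0, 0, -0.01, 0, 0, 0, 0, 0, -0.02, 0, 0, 0, 0, 0, -0.02, 0, 0, 0, 0, 0, -0.02, 0, 0, 0, 0, 0, -0.02, 0, 0, 0, 0, 0, 0, 0, 0, 0, 0, 0, 0, 0, 0, 0, 0, 0, 0, 0, 0, 0])

```text
time_s: 23.6
tcp_pos: [0.5608, 0.1582, 0.1503]
orientation: [0.0, 0.997, -0.08, -0.001]
contact_force: [-0.3, -0.5, 0.0]
gripper_width: 0.0682
```

```bash
python3 look.py
```

```text
t 23.6 tcp [0.5608 0.1582 0.1503] yaw -9.22 zax [-0.001 -0.    -1.   ] F [-0.34 -0.48  0.04] w 0.0682
turn rz 0.03 tool now [-0.0013  0.0013  0.0898] tool after turn [-0.0014  0.0013  0.0898]
tcp in jig [-0.0254  0.0013]
4555 x [-0.0459  0.0441] 0.04433523326209432
-0.04 487 -0.0214 0.0223
-0.03 544 -0.0214 0.022
-0.02 553 -0.0217 0.0218
-0.01 552 -0.0207 0.0215
0 491 -0.0212 0.0222
0.02 218 -0.0214 0.0224
[-0.0006 -0.0002  0.0443]
bar jig [0.0286 0.0005] 0.10046658758523014
```

View pics/w7.png

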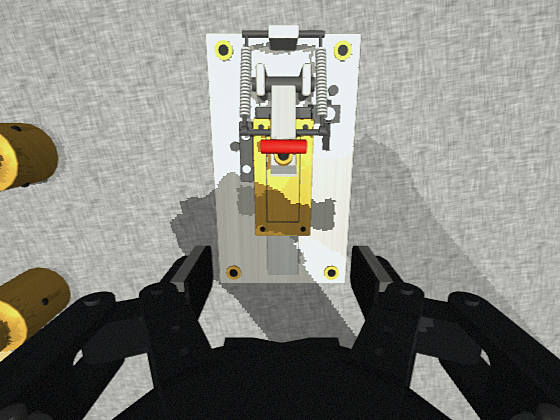

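Emit:
apply_moves(targets=[0.018, 0.0008, 0, 0, 0, 0, 0.018, 0, 0, 0, 0, 0, 0.018, 0, 0, 0, 0, 0, 0, 0, 0.01, 0, 0, 0, 0, 0, 0.015, 0, 0, 0, 0, 0, 0.012, 0, 0, 0, 0, 0, 0.005, 0, 0, 0, 0, 0, 0, 0, 0, 0, 0, 0, 0, 0, 0, 0])

```text
time_s: 24.55
tcp_pos: [0.6143, 0.1493, 0.109]
orientation: [-0.0, 0.997, -0.08, -0.0]
contact_force: [-0.2, -0.4, -0.1]
gripper_width: 0.0686
```

```bash
python3 -c "
from h import *
go((.0286,.0003),.108,-9.25)"
```

```text
t 24.55 tcp [0.6143 0.1493 0.109 ] yaw -9.2 zax [-0.  0. -1.] F [-0.25 -0.35 -0.07] w 0.0686
turn rz 0.05 tool now [-0.0003  0.0008  0.001 ] tool after turn [-0.0003  0.0008  0.001 ]
tcp in jig [0.0289 0.0011]
```

Emit:
apply_moves(targets=[0, 0.0008, 0.0005, 0, 0, 0, 0, 0, 0, 0, 0, 0, 0, 0, 0, 0, 0, 0, 0, 0, 0, 0, 0, 0, 0, 0, 0, 0, 0, 0, 0, 0, 0, 0, 0, 0, 0, 0, 0, 0, 0, 0], claw=-1, grip_force=40)

```text
time_s: 25.25
tcp_pos: [0.6149, 0.1483, 0.1093]
orientation: [-0.0, 0.997, -0.08, 0.0]
contact_force: [-1.3, -0.5, 5.6]
gripper_width: 0.0234
```

```bash
python3 -c "
from h import *
go((.0286,.0003),.108,-9.25)
t=np.r_[np.arange(.51,.19,-.035),np.arange(.18,-.01,-.015)]
x=-54*np.cos(t)+20*np.sin(t);z=20*np.cos(t)+54*np.sin(t)
for i in range(len(t)-1): print(t[i+1].round(3),(x[i+1]-x[i]).round(2),(z[i]-z[i+1]).round(2))"
```

```text
t 25.25 tcp [0.6149 0.1483 0.1093] yaw -9.23 zax [ 0.001  0.    -1.   ] F [-1.3  -0.47  5.65] w 0.0234
turn rz 0.02 tool now [-0.0011 -0.      0.0013] tool after turn [-0.0011 -0.      0.0013]
tcp in jig [0.0297 0.0003]
0.475 -1.51 1.33
0.44 -1.46 1.39
0.405 -1.41 1.44
0.37 -1.36 1.49
0.335 -1.31 1.53
0.3 -1.25 1.58
0.265 -1.2 1.62
0.23 -1.14 1.66
0.195 -1.08 1.7
0.18 -0.45 0.74
0.165 -0.43 0.75
0.15 -0.42 0.75
0.135 -0.41 0.76
0.12 -0.4 0.77
0.105 -0.39 0.77
0.09 -0.38 0.78
0.075 -0.37 0.78
0.06 -0.35 0.79
0.045 -0.34 0.79
0.03 -0.33 0.8
0.015 -0.32 0.8
-0.0 -0.31 0.81
```

Emit:
apply_moves(targets=[-0.0015, 0, 0.0013, 0, 0, 0, -0.0015, 0, 0.0014, 0, 0, 0, -0.0014, 0, 0.0014, 0, 0, 0, -0.0014, 0, 0.0015, 0, 0, 0, -0.0013, 0, 0.0015, 0, 0, 0, -0.0013, 0, 0.0016, 0, 0, 0, -0.0012, 0, 0.0016, 0, 0, 0, -0.0011, 0, 0.0017, 0, 0, 0, 0, 0, 0, 0, 0, 0])

```text
time_s: 26.15
tcp_pos: [0.6032, 0.1502, 0.0954]
orientation: [-0.0, 0.997, -0.08, -0.001]
contact_force: [0.1, 1.1, -1.8]
gripper_width: 0.0242
```

```bash
cat > bar.py <<'E'
from h import *
s=st(); j=(s['tcp_pos'][:2]-O)@np.stack([E_,N_],1); x=66-j[0]*1000
for off in(12.5,11.5): 
    z=s['tcp_pos'][2]*1000-off-52; print('ang',round(np.arctan2(z,x)-np.arctan2(20,54),3),'r',round(np.hypot(x,z),1), 'x',round(x,1),'y',j[1].round(4))
E
python3 bar.py
```

```text
t 26.15 tcp [0.6032 0.1502 0.0954] yaw -9.2 zax [-0.001  0.    -1.   ] F [ 0.11  1.12 -1.76] w 0.0242
ang 0.215 r 57.2 x 48.2 y 0.0002
ang 0.23 r 57.8 x 48.2 y 0.0002
```

Emit:
apply_moves(targets=[-0.0005, 0, 0.0008, 0, 0, 0, -0.0005, 0, 0.0008, 0, 0, 0, -0.0004, 0, 0.0007, 0, 0, 0, -0.0004, 0, 0.0007, 0, 0, 0, 0, 0, 0, 0, 0, 0])

```text
time_s: 26.65
tcp_pos: [0.6018, 0.1504, 0.0931]
orientation: [-0.0, 0.997, -0.08, -0.0]
contact_force: [0.5, 1.8, -3.4]
gripper_width: 0.0242
```

Emit:
apply_moves(targets=[-0.0004, 0, 0.0007, 0, 0, 0, 0, 0, 0, 0, 0, 0])

```text
time_s: 26.85
tcp_pos: [0.6015, 0.1504, 0.0926]
orientation: [-0.0, 0.997, -0.08, -0.0]
contact_force: [0.5, 2.0, -3.1]
gripper_width: 0.0238
```

Emit:
apply_moves(targets=[-0.0004, 0, 0.0007, 0, 0, 0, 0, 0, 0, 0, 0, 0])

```text
time_s: 27.05
tcp_pos: [0.6012, 0.1505, 0.092]
orientation: [-0.0, 0.997, -0.08, -0.0]
contact_force: [0.6, 1.2, -3.5]
gripper_width: 0.0237
```

```bash
python3 bar.py
```

```text
t 27.05 tcp [0.6012 0.1505 0.092 ] yaw -9.22 zax [-0.  0. -1.] F [ 0.59  1.2  -3.51] w 0.0237
ang 0.147 r 57.3 x 50.2 y 0.0002
ang 0.162 r 57.7 x 50.2 y 0.0002
```

Emit:
apply_moves(targets=[-0.0004, 0, 0.0007, 0, 0, 0, 0, 0, 0, 0, 0, 0])

```text
time_s: 27.25
tcp_pos: [0.6008, 0.1505, 0.0913]
orientation: [-0.0, 0.997, -0.08, -0.0]
contact_force: [-0.1, 1.9, -3.6]
gripper_width: 0.0238
```

Emit:
apply_moves(targets=[-0.0004, 0, 0.0007, 0, 0, 0, 0, 0, 0, 0, 0, 0])

```text
time_s: 27.45
tcp_pos: [0.6004, 0.1506, 0.0905]
orientation: [-0.0, 0.997, -0.08, -0.0]
contact_force: [0.1, 1.2, -4.5]
gripper_width: 0.0238
```

Emit:
apply_moves(targets=[-0.0004, 0, 0.0007, 0, 0, 0, 0, 0, 0, 0, 0, 0])

```text
time_s: 27.65
tcp_pos: [0.6001, 0.1507, 0.0898]
orientation: [-0.0, 0.997, -0.08, -0.0]
contact_force: [0.5, 1.5, -4.4]
gripper_width: 0.0238
```

Emit:
apply_moves(targets=[-0.0004, 0, 0.0007, 0, 0, 0, 0, 0, 0, 0, 0, 0])

```text
time_s: 27.85
tcp_pos: [0.5997, 0.1507, 0.0892]
orientation: [-0.0, 0.997, -0.08, -0.0]
contact_force: [0.6, 2.3, -5.0]
gripper_width: 0.024
```

Emit:
apply_moves(targets=[-0.0004, 0, 0.0007, 0, 0, 0, 0, 0, 0, 0, 0, 0])

```text
time_s: 28.05
tcp_pos: [0.5994, 0.1508, 0.0886]
orientation: [-0.0, 0.997, -0.08, -0.0]
contact_force: [0.5, 1.6, -4.2]
gripper_width: 0.0239
```

Emit:
apply_moves(targets=[-0.0003, 0, 0.0007, 0, 0, 0, 0, 0, 0, 0, 0, 0])

```text
time_s: 28.25
tcp_pos: [0.5993, 0.1508, 0.0884]
orientation: [-0.0, 0.997, -0.08, 0.0]
contact_force: [-0.2, 1.8, -2.1]
gripper_width: 0.0239
```

```bash
python3 bar.py
```

```text
t 28.25 tcp [0.5993 0.1508 0.0884] yaw -9.23 zax [ 0. -0. -1.] F [-0.18  1.78 -2.05] w 0.0239
ang 0.075 r 57.3 x 52.1 y 0.0002
ang 0.091 r 57.8 x 52.1 y 0.0002
```

Foot contact: the handle has stopped descending and its pull is easing. I'll lower a little more to take up the load, then let go.

Emit:
apply_moves(targets=[-0.0002, 0, 0.0005, 0, 0, 0, 0, 0, 0, 0, 0, 0])

```text
time_s: 28.45
tcp_pos: [0.5993, 0.1508, 0.0882]
orientation: [0.0, 0.997, -0.08, 0.0]
contact_force: [-1.2, 1.8, 2.2]
gripper_width: 0.0238
```

Emit:
apply_moves(targets=[0, 0, 0.0003, 0, 0, 0, 0, 0, 0, 0, 0, 0])

```text
time_s: 28.65
tcp_pos: [0.5992, 0.1508, 0.0881]
orientation: [0.0, 0.997, -0.08, 0.0]
contact_force: [-3.8, 0.3, 4.7]
gripper_width: 0.024
```

Emit:
apply_moves(targets=[0.0002, 0, -0.0005, 0, 0, 0, 0, 0, 0, 0, 0, 0])

```text
time_s: 28.85
tcp_pos: [0.5992, 0.1508, 0.0881]
orientation: [-0.0, 0.997, -0.08, 0.0]
contact_force: [-2.9, 0.9, 4.8]
gripper_width: 0.0241
```

Emit:
apply_moves(targets=[0, 0, 0, 0, 0, 0, 0, 0, 0, 0, 0, 0, 0, 0, 0, 0, 0, 0, 0, 0, 0, 0, 0, 0, 0, 0, 0, 0, 0, 0], claw=1)

```text
time_s: 29.35
tcp_pos: [0.5992, 0.1504, 0.0875]
orientation: [0.0, 0.997, -0.081, -0.0]
contact_force: [0.4, 0.1, -0.9]
gripper_width: 0.0852
```

Emit:
apply_moves(targets=[0, 0, -0.01, 0, 0, 0, 0, 0, -0.02, 0, 0, 0, 0, 0, -0.02, 0, 0, 0, 0, 0, -0.02, 0, 0, 0, 0, 0, -0.02, 0, 0, 0, 0, 0, 0, 0, 0, 0, 0, 0, 0, 0, 0, 0, 0, 0, 0, 0, 0, 0])

```text
time_s: 30.15
tcp_pos: [0.5983, 0.1503, 0.1765]
orientation: [0.0, 0.997, -0.08, -0.001]
contact_force: [-0.2, 0.3, -1.3]
gripper_width: 0.0855
```

```bash
sed -i 's/w7/w8/' look.py; python3 look.py
```

```text
t 30.15 tcp [0.5983 0.1503 0.1765] yaw -9.22 zax [-0.002 -0.001 -1.   ] F [-0.19  0.32 -1.29] w 0.0855
turn rz 0.03 tool now [-0.0395 -0.0005  0.1161] tool after turn [-0.0397 -0.0004  0.116 ]
tcp in jig [ 0.0129 -0.0004]
3292 x [-0.0452  0.0443] 0.04438353774405024
-0.04 356 -0.0212 0.0216
-0.03 389 -0.0211 0.0214
-0.02 402 -0.0209 0.022
-0.01 413 -0.0207 0.0219
0 184 -0.0213 0.0224
0.02 274 -0.0218 0.0221
[0.0002 0.0008 0.0444]
bar jig [0.0136 0.0005] 0.0787073919687828
```

View pics/w8.png

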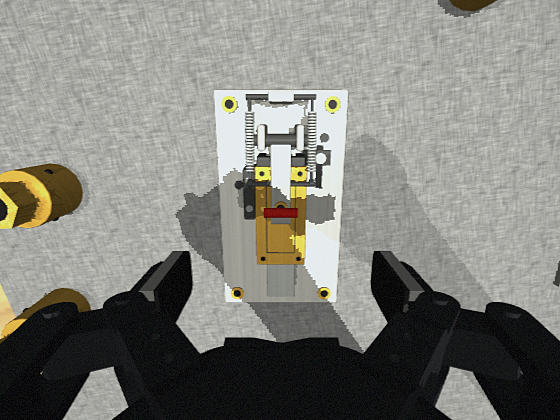

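The picture shows the clip down with the bar at (281,213), the plate at (256-305,165-263) tight in the stops, and the gripper clear. I'm handing in.

```bash
python3 -c "
from h import *
st();ctrl.sign_off()"
```

```text
t 30.2 tcp [0.5981 0.1503 0.1762] yaw -9.23 zax [-0.003 -0.001 -1.   ] F [-0.6  -0.56  0.92] w 0.0855
the job is handed in; nothing more can be done
```

The brass plate is loaded in the marking jig with the clip down on it. I handed the job in at 30.2 s; `sign_off()` gives no verdict.

**What I did:**
- I raised the clip by its red handle, and it stayed up.
- I picked the 90 x 44 mm brass plate, not the larger brass one or the aluminium one. I slid it along the bed until it touched the end stop (about 4 N) and then the side rail (about 5 N).
- I eased the clip down until the foot took the load, let go and moved clear.

**Last checks, from the wrist camera:**
- **Plate position:** its edges are at x -45 to +44 mm and y about -21 to +22 mm of the jig. It lies flat, with its top at 44.4 mm.
- **Clip:** the top of the handle is at 79 mm, which puts the clip at about 0.06 to 0.09 rad, inside the allowed range.
- **Gripper:** open, about 9 cm above where it let go, touching nothing.

**What went wrong or disagreed:**
- **Wrong stop:** an axis-order mistake in my helper script carried the plate past the jig. It stayed about 14 mm above the clip, there was no sign of contact, and I fixed the script.
- **Sticking:** friction first held the plate about 2 mm short of the side rail. It came free with a small jump after I eased the load.
- **End stop:** the camera put its face at 43.8 to 44.4 mm, while touch suggested about 44.8 mm. That is within the tolerance.
- **Not checked:** I did not measure the clip's pressing force, or the positions of the other parts after the job. I saw nothing touch them.

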